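# Take the red-capped tube out of the covered tube block

## Robot

A 7-joint arm with a two-finger parallel gripper is mounted at the origin on a cart in front of the work surface, level with it; the furniture and walls round the work are solid. World frame = base frame: x ahead of the robot, y to its left, z up, the work surface at z = 0. Lengths are in m, angles in rad, forces in N, time in s.
With the tool pointing down it reaches from about 0.425 to 0.825 m from the base axis. Payload 3.6 kg.
Tool frame: the origin (TCP) lies at the very end of the fingers, on their centre line; the grasp point (between the pads) lies 19 mm behind it; z points along the fingers, x is the direction in which the jaws open and shut, and the axes are right-handed (so a half turn about z gives the same grasp; the last joint's range is limited). The gripper opens to 93 mm and grips with 3 to 60 N. Pads are 15 mm wide; open, the fingers measure 128 mm over their backs; the gripper's body (75 mm by 188 mm) begins 65 mm behind the grasp point.
Start: joints at [-1.238, 0.615, -0.013, 1.423, 0.008, 1.103, -0.04], TCP at [0.228, 0.609, 0.219] pointing down, gripper open.
Joint ranges: [-3.12, 3.12], [-0.3, 2.06], [-1.34, 1.32], [0.26, 2.42], [-1.36, 4.5], [0.01, 1.98], [-2.84, 2.84]. Speed limits (rad/s): [2.79, 2.79, 3.14, 3.14, 3.14, 3.14, 3.14].

## Interface

Orientations are given as a 3x3 rotation matrix whose columns are the frame's x, y, z axes.
In Python, from cell import * gives the robot as it stands.
- The arm moves only by the shell command python3 -m jog 'ROWS'. ROWS is JSON, one flat list of numbers, 7 for each row, row after row: the shift along the tool's x, y, z in m, then the turn, a rotation vector about the tool's x, y, z in degrees, then the gripper command: -1 is fully open, 1 is shut, values between are in proportion. In form: [dx, dy, dz, wx, wy, wz, claw, dx, dy, dz, wx, wy, wz, claw, ...]. A call has 1 to 20 rows; each row is the pose to reach, as a shift and turn from the pose commanded when the call began, along the tool's axes at that moment; what a row does not reach only later rows make up. A row lasts 1/8 s, in which the tool goes at most 62.5 mm and 10.7 degrees, less where a joint would pass 70% of its speed; a pose out of reach is approached as far as the arm can. A call with a gripper value outside its range is refused whole. The fingers move at their own pace and stop on an object; the grip force is fixed at half the most. Time passes only in rows, so rows that repeat a pose let the fingers close. It gives the time, the measured TCP pose, the force and the opening at its end, in the units of the state.
- get_obs(): the state, without advancing time (a new reading comes with each control period).
- capture(name): name is "side" or "top"; returns (picture, depth): 420x560x3 uint8, red, green, blue; 420x560 float32, m along the optical axis (not along the pixel's ray), 0 where there is no reading.
- camera_model(name): a dict with "K" (3x3 intrinsics, pixels), "R" (3x3) and "t" (3): a world point X has camera coordinates R X + t. Camera axes: x right, y down, z forward; pixel columns grow to the right and rows downward; lengths in m; the calibration is good to about 2 mm. A picture is of the moment at which its call begins. camera_model takes no time and is no camera call.
- finish_job(): hands the job in, once; it reports no verdict.
Trained networks look in the newest picture that a camera, given by its name, has taken for a name from the list of things; names that differ only in an ending like _2 or _b are one class to them, and where a whole thing is asked for, a point or a joint stands for the part that bears it (a point fixed in the world has none). Each returns a list of dicts, best first, with "score" (0 to 1); they miss things now and then, are a little off and sometimes report something else, mostly with a low value. They report only what shows in the picture. A call takes as long as a camera call.
- recognise(query, camera): "point" ([x, y, z] in m, in world coordinates, good to about 4 mm: the middle of the surface that is visible of it).
- trace(query, camera): "mask" (420x560 bool, what is visible of it).
- place_of(query, camera): "point" ([x, y, z] in m, in world coordinates, good to about 4 mm: a listed point, or the origin of a listed thing).
The state is a dict: "time_s": time; "q": joint angles; "dq": joint speeds; "joint_torque": joint torques, N m; "position": TCP position; "orientation": TCP orientation; "force": force on the tool from outside, world axes, zero at the start; "ft_torque": the same for the moment, N m; "finger_gap": finger opening in m.
Only numpy, scipy, OpenCV 4.12 (cv2) and the standard library are available. Lean on these libraries where they do the work, as an engineer would, in place of code of your own. Each camera call takes 0.05 s, during which the arm holds its last target.

## Task

Turn the clear cover of the tube block until its opening stands over the red-capped tube, then lift that tube straight up out of its well and lower it into the glass beaker until it stands on the bottom before you let go. Leave the other two tubes in their wells, the beaker standing upright, and do not shift the bottles and the tape roll.

Things in the scene. Friction and masses are not known exactly. Their poses are not given: they have to be found in the camera images.
- block: Fixed tube block, 158 mm square, top at z = 80 mm, grey sides, control panel in front (-x, reaching 115 mm out, 55 mm high). Origin: centre of underside. Three wells, 28 mm wide, 68 mm deep (floor at z = 12 mm), at (x, y) = (-50, 50), (-50, -50), (50, -50) mm in its frame; corner (50, 50) is blank. A 20 mm steel post at the centre carries the cover.
- cover (a joint): Angle of the clear cover about the block's vertical centre axis, counter-clockwise from above positive, stops at +-3.4 rad. At 0 the opening is over the blank corner, at 1.57 over well (-50, 50), at 3.14 or -3.14 over (-50, -50), at -1.57 over (50, -50). Starts within 0.45 of 0; light friction (about 2.5 N at its post), stays where left.
- cover_opening (a point): Middle of the cover's opening, 71 mm from the axis, on its upper face. The cover is a see-through disc, 200 mm wide, 5 mm thick, upper face 145 mm above the worktop, with one 80 degree sector cut out from hub to rim, edged with orange strips. Tube tops are 8 mm below the cover. Steel hub 32 mm wide, 7 mm high.
- cover_post (a point): Half-way up the black upright post on the cover, by which it is turned (it can be pushed sideways by a finger): 14 mm in diameter, from the cover's upper face (145 mm) to 182 mm above the worktop, 88 mm from the axis, exactly opposite the opening.
- red_tube_mid (a point): Centre (half-way up) of the red-capped tube, the one to take. 120 mm tall: glass 25 mm wide with a flat foot, the top 26 mm a ribbed cap 28 mm wide; 50 to 100 g. In its well its top is 132 mm above the worktop, 52 mm above the block.
- blue_tube_mid (a point): Centre of the blue-capped tube (same size), which stays in its well.
- white_tube_mid (a point): Centre of the white-capped tube (same size), which stays in its well.
- beaker: Empty clear glass beaker with white graduation marks, loose, to the left or to the right of the block. Origin: centre of its underside. Straight sides, 60 mm wide (62 mm at the rim), 72 mm tall, wall 3 mm, inner floor 4 mm above its underside.
- buffer_bottle: Bystander: round glass bottle with white cap and orange-edged label, 53 mm wide, 118 mm tall, on the other side of the block from the beaker. Origin: centre of its underside.
- dropper_bottle: Bystander: small white dropper bottle with red tip, 31 mm wide, 94 mm tall, behind the block. Origin: centre of its underside.
- tape: Bystander: roll of white tape lying flat, 62 mm wide, 18 mm high, to the right (-y) of the block, toward the back. Origin: centre of its underside.

How it is judged:
By the outcome, as a careful person would: the job done as asked, in the order asked, and still so for the second after the job is handed in, with the robot touching nothing.
It also fails if it takes over 62 s, if anything falls off the work surface, if the arm or the gripper's body presses on something with over 40 N, if the wrist force passes 120 N, or if a joint passes its speed limit or range.

## Working session

There is one attempt and no reset: what is moved stays moved. The work goes in short steps, Python scripts to look and compute and a shell command to move; the robot and the scene stay as the last step left them, time stands still between calls to the robot, and variables do not carry over. Pictures are saved under pics/ and viewed, and the job is handed in when it is done.

```bash
mkdir -p pics; ls; python3 - <<'E'
from cell import *
import cv2,numpy as np
o=get_obs(); print(o['time_s'],o['position'],np.round(o['orientation'],3),o['force'],o['finger_gap'])
for n in('side','top'):
    p,d=capture(n); cv2.imwrite(f'pics/{n}0.png',p[:,:,::-1])
    m=camera_model(n); print(n,(-m['R'].T@m['t']).round(3),m['R'].round(2).tolist())
    for q in['block','cover','cover_opening','cover_post','red_tube_mid','blue_tube_mid','white_tube_mid','beaker','buffer_bottle','dropper_bottle','tape']:
        r=place_of(q,n); print(q,[(np.round(x['point'],3).tolist() if 'point' in x else x,round(x['score'],2)) for x in r[:2]])
E
```

```text
pics
0.0 [0.22798886 0.60787546 0.21749542] [[ 0.351  0.936 -0.001]
 [ 0.936 -0.351 -0.002]
 [-0.003  0.    -1.   ]] [-0.67982907  0.33666771 -0.1048057 ] 0.09264830572170736
side [0.149 0.932 0.635] [[-0.89, -0.46, -0.01], [-0.2, 0.4, -0.89], [0.41, -0.79, -0.45]]
block []Traceback (most recent call last):
  File "<stdin>", line 8, in <module>
ValueError: it knows: beaker, block, blue_tube_mid, buffer_bottle, cover_opening, cover_post, dropper_bottle, red_tube_mid, tape, white_tube_mid
```

```bash
python3 - <<'E'
from cell import *
import cv2,numpy as np
for n in('side','top'):
    p,d=capture(n); cv2.imwrite(f'pics/{n}1.png',p[:,:,::-1])
    m=camera_model(n); print(n,(-m['R'].T@m['t']).round(3),m['R'].round(2).tolist(),m['K'].round(0).tolist())
    for q in['block','cover_opening','cover_post','red_tube_mid','blue_tube_mid','white_tube_mid','beaker','buffer_bottle','dropper_bottle','tape']:
        r=place_of(q,n); print(q,[(np.round(x['point'],3).tolist() if 'point' in x else x,round(x['score'],2)) for x in r[:2]])
print(get_obs()['time_s'])
E
```

```text
side [0.149 0.932 0.635] [[-0.89, -0.46, -0.01], [-0.2, 0.4, -0.89], [0.41, -0.79, -0.45]] [[476.0, 0.0, 284.0], [0.0, 476.0, 216.0], [0.0, 0.0, 1.0]]
block [([0.574, -0.019, -0.001], 0.66)]
cover_opening [([0.595, 0.046, 0.141], 0.58)]
cover_post [([0.551, -0.104, 0.167], 0.81)]
red_tube_mid [([0.516, 0.025, 0.068], 0.66)]
blue_tube_mid [([0.524, -0.071, 0.074], 0.61)]
white_tube_mid [([0.624, -0.062, 0.069], 0.69)]
beaker [([0.464, 0.336, -0.0], 0.83)]
buffer_bottle [([0.574, -0.019, -0.002], 0.66)]
dropper_bottle [([0.767, -0.054, 0.003], 0.62), ([0.598, 0.05, 0.146], 0.44)]
tape []
top [ 0.449 -0.018  1.172] [[0.01, -1.0, -0.01], [-0.99, -0.01, -0.15], [0.15, 0.01, -0.99]] [[405.0, 0.0, 280.0], [0.0, 405.0, 206.0], [0.0, 0.0, 1.0]]
block [([0.577, -0.024, 0.001], 0.97), ([0.766, -0.062, 0.003], 0.45)]
cover_opening []
cover_post [([0.548, -0.104, 0.168], 0.96)]
red_tube_mid []
blue_tube_mid []
white_tube_mid []
beaker [([0.463, 0.337, 0.001], 0.82)]
buffer_bottle [([0.485, -0.35, 0.002], 0.69)]
dropper_bottle [([0.464, 0.336, 0.001], 0.49), ([0.763, -0.059, 0.004], 0.46)]
tape [([0.683, -0.288, -0.003], 0.66)]
1.2
```

View pics/side1.png

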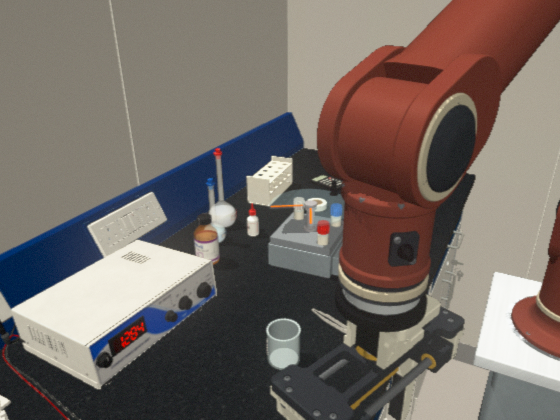

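View pics/top1.png

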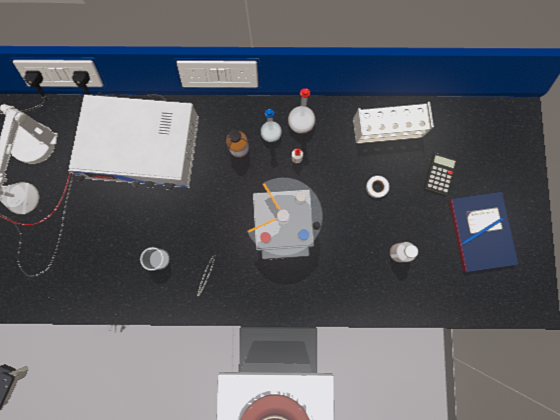

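The side view shows the red cap at (323,230), the blue at (336,210), the white at (298,208) and the beaker at (284,345). The top view shows the cover centred near (283,215), its post at about (316,225), the opening to the upper left, and the red cap at (265,238). Next I'll refine the block and cover pose with an overlay.

```bash
cat > h.py <<'E'
from cell import *
import cv2,numpy as np
def proj(n,X):
    m=camera_model(n); c=np.atleast_2d(X)@m['R'].T+m['t']; u=c@m['K'].T; return u[:,:2]/u[:,2:]
def pix2z(n,u,v,z):
    m=camera_model(n); r=m['R'].T@np.linalg.solve(m['K'],[u,v,1]); c=-m['R'].T@m['t']; return c+r*(z-c[2])/r[2]
def circ(x,y,z,r): 
    a=np.linspace(0,2*np.pi,40); return np.c_[x+r*np.cos(a),y+r*np.sin(a),0*a+z]
def overlay(n,p,shapes,box,out,s=5):
    x0,y0,x1,y1=box; im=cv2.resize(p[y0:y1,x0:x1,::-1],None,fx=s,fy=s,interpolation=cv2.INTER_CUBIC)
    for S,col in shapes:
        q=((proj(n,S)-[x0,y0]+.5)*s).astype(int); cv2.polylines(im,[q.reshape(-1,1,2)],False,col,1)
    cv2.imwrite(out,im)
def scene(cx,cy,yaw,ang):
    R=np.array([[np.cos(yaw),-np.sin(yaw)],[np.sin(yaw),np.cos(yaw)]]); w=lambda x,y:R@[x,y]+[cx,cy]
    S=[]
    for (x,y),c in(((-.05,.05),(0,0,255)),((-.05,-.05),(255,0,0)),((.05,-.05),(255,255,255))):
        S.append((circ(*w(x,y),.132,.014),c))
    S.append((np.array([[*w(x,y),.08] for x,y in((-.079,-.079),(.079,-.079),(.079,.079),(-.079,.079),(-.079,-.079))]),(0,255,0)))
    S.append((circ(cx,cy,.152,.016),(0,255,255))); S.append((circ(cx,cy,.145,.1),(0,255,255)))
    f=yaw+np.pi/4+ang
    S.append((circ(cx-.088*np.cos(f),cy-.088*np.sin(f),.182,.007),(255,0,255)))
    S.append((np.array([[cx+.1*np.cos(f+d),cy+.1*np.sin(f+d),.145] if r else [cx,cy,.145] for d,r in((.698,1),(0,0),(-.698,1))]),(255,255,0)))
    return S
E
python3 - <<'E'
from h import *
p,d=capture('top')
overlay('top',p,scene(.573,-.02,.085,.42),(225,165,335,275),'pics/ov1.png')
cv2.imwrite('pics/z1.png',cv2.resize(p[165:275,225:335,::-1],None,fx=5,fy=5,interpolation=cv2.INTER_CUBIC))
E
```

```text
(no output)
```

View pics/ov1.png

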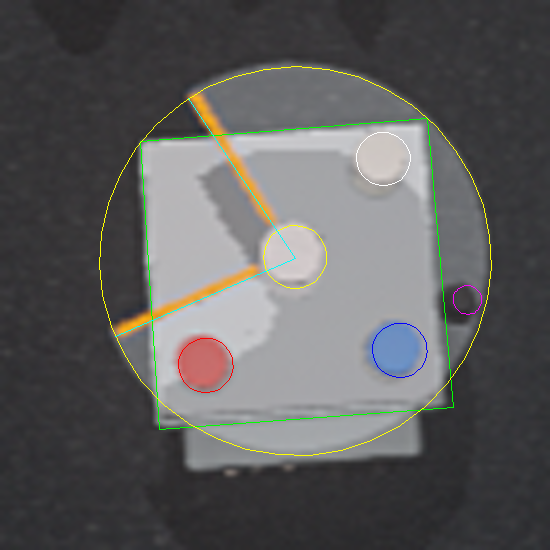

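View pics/z1.png

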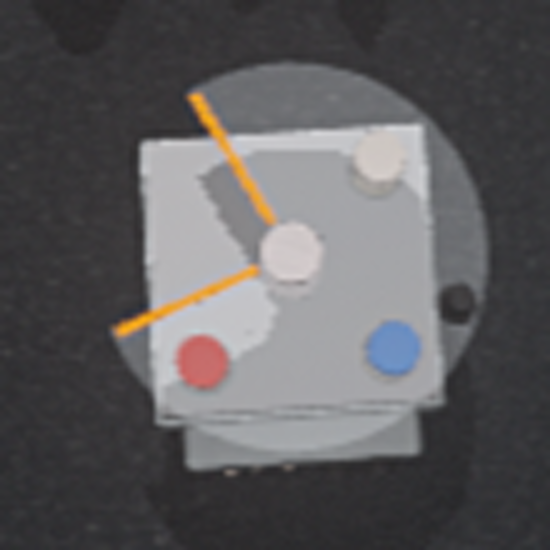

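```bash
python3 - <<'E'
from h import *
p,d=capture('top')
overlay('top',p,scene(.5745,-.018,.062,.415),(225,165,335,275),'pics/ov2.png')
p,d=capture('side')
overlay('side',p,scene(.5745,-.018,.062,.415),(255,170,355,280),'pics/ov3.png')
E
```

```text
(no output)
```

View pics/ov2.png

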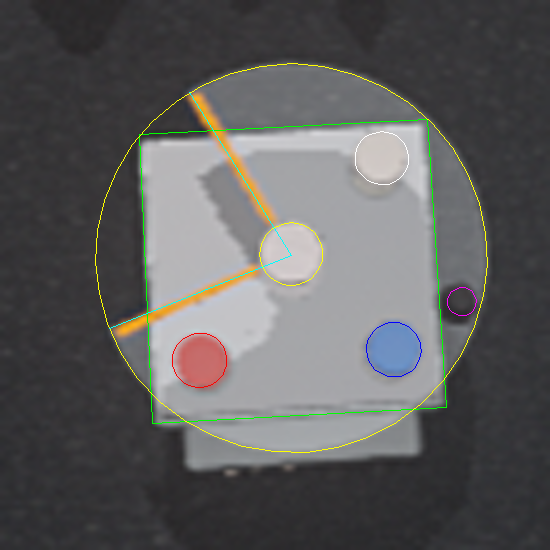

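View pics/ov3.png

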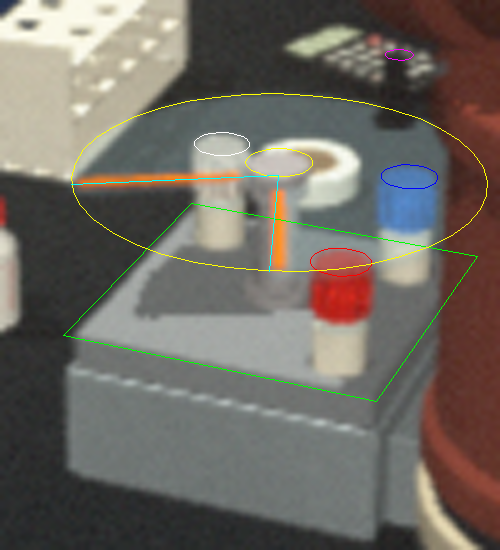

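The overlay fits: block centre (0.5745, -0.018), yaw 0.06, cover at 0.415. The post has to go counter-clockwise by about 66°. I'll cage it loosely between the fingers.

```bash
cat >> h.py <<'E'
def rows(targets):
    "targets: (x,y,z,yaw_deg) world -> tool shift & turn about z"
    o=get_obs(); R=np.array(o['orientation']); p=np.array(o['position']); y0=np.degrees(np.arctan2(R[1,0],R[0,0]))
    print('t',o['time_s'],'p',p.round(4),'yaw',y0.round(1),'F',np.round(o['force'],1),'gap',round(o['finger_gap'],4))
    for x,y,z,a in targets:
        d=R.T@(np.array([x,y,z])-p); w=(a-y0+180)%360-180
        print(np.round(d,4).tolist(),round(-w,1))
E
python3 - <<'E'
from h import *
rows([(.228,.608,.25,69.4),(.548,-.102,.25,-17.7)])
E
```

```text
t 1.35 p [0.2282 0.6086 0.2186] yaw 69.4 F [-0.8 -0.4  0.2] gap 0.0929
[-0.0006, 0.0, -0.0314] 0.0
[-0.5531, 0.5489, -0.0313] 87.1
```

```bash
python3 -m jog '[0,0,-0.031,0,0,0,-1, -0.553,0.549,-0.031,0,0,87.1,0.4, -0.553,0.549,-0.031,0,0,87.1,0.4, -0.553,0.549,-0.031,0,0,87.1,0.4, -0.553,0.549,-0.031,0,0,87.1,0.4, -0.553,0.549,-0.031,0,0,87.1,0.4, -0.553,0.549,-0.031,0,0,87.1,0.4, -0.553,0.549,-0.031,0,0,87.1,0.4, -0.553,0.549,-0.031,0,0,87.1,0.4, -0.553,0.549,-0.031,0,0,87.1,0.4, -0.553,0.549,-0.031,0,0,87.1,0.4, -0.553,0.549,-0.031,0,0,87.1,0.4, -0.553,0.549,-0.031,0,0,87.1,0.4, -0.553,0.549,-0.031,0,0,87.1,0.4, -0.553,0.549,-0.031,0,0,87.1,0.4, -0.553,0.549,-0.031,0,0,87.1,0.4, -0.553,0.549,-0.031,0,0,87.1,0.4, -0.553,0.549,-0.031,0,0,87.1,0.4]'; python3 - <<'E'
from h import *
rows([(.548,-.102,.156,-17.7)])
p,d=capture('side')
overlay('side',p,scene(.5745,-.018,.062,.415),(255,120,395,260),'pics/ov4.png',4)
E
```

```text
time_s: 3.6
position: [0.548, -0.1005, 0.2498]
orientation: [[0.954, -0.301, 0.0], [-0.301, -0.954, 0.001], [-0.0, -0.001, -1.0]]
force: [0.5, -0.4, 0.3]
finger_gap: 0.0278
t 3.6 p [ 0.548  -0.1005  0.2498] yaw -17.5 F [ 0.5 -0.4  0.3] gap 0.0278
[0.0004, 0.0015, 0.0938] 0.2
```

View pics/ov4.png

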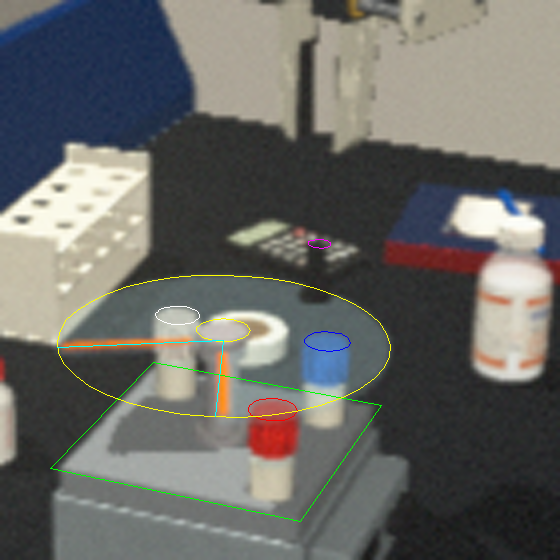

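The side view shows the fingers directly above the black post, which sits at about crop pixel (316,270). Going down.

```bash
python3 -m jog '[0,0.001,0.05,0,0,0,0.4, 0,0.001,0.075,0,0,0,0.4, 0,0.001,0.093,0,0,0,0.4, 0,0.001,0.093,0,0,0,0.4]'; python3 - <<'E'
from h import *
c=np.array([.5745,-.018])
T=[]
for k in range(1,14):
    a=-107.7+k*66.3/13 ; r=np.radians(a); T.append((c[0]+.088*np.cos(r),c[1]+.088*np.sin(r),.156,a+90))
rows(T)
p,d=capture('side')
overlay('side',p,[],(255,120,395,260),'pics/ov5.png',4)
E
```

```text
time_s: 4.15
position: [0.5468, -0.1022, 0.1555]
orientation: [[0.953, -0.303, -0.003], [-0.303, -0.953, 0.001], [-0.003, 0.0, -1.0]]
force: [-0.3, 0.4, 0.2]
finger_gap: 0.0279
t 4.15 p [ 0.5468 -0.1022  0.1555] yaw -17.6 F [-0.3  0.4  0.2] gap 0.0279
[0.0086, -0.0009, -0.0005] -5.0
[0.0163, -0.002, -0.0005] -10.1
[0.024, -0.0037, -0.0006] -15.2
[0.0314, -0.0061, -0.0006] -20.3
[0.0387, -0.0091, -0.0006] -25.4
[0.0456, -0.0128, -0.0006] -30.5
[0.0521, -0.017, -0.0007] -35.6
[0.0583, -0.0219, -0.0007] -40.7
[0.064, -0.0273, -0.0007] -45.8
[0.0692, -0.0331, -0.0007] -50.9
[0.0739, -0.0394, -0.0007] -56.0
[0.0779, -0.0461, -0.0008] -61.1
[0.0814, -0.0531, -0.0008] -66.2
```

View pics/ov5.png

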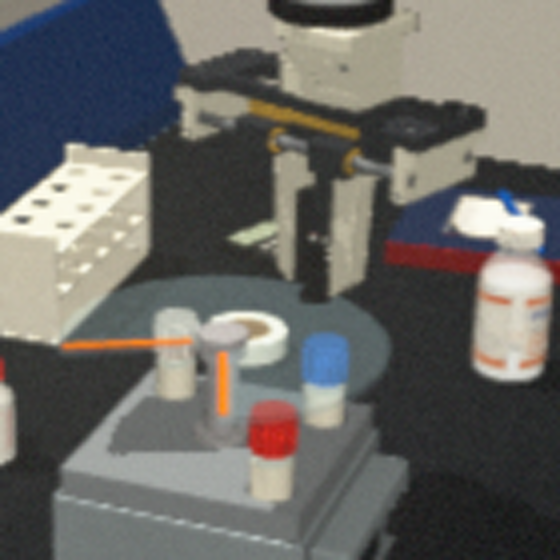

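The post stands between the fingers, at crop (313,285). I'll sweep it along the arc now.

```bash
python3 -m jog '[0.009,-0.001,0,0,0,-5,0.4, 0.016,-0.002,0,0,0,-10,0.4, 0.024,-0.004,0,0,0,-15,0.4, 0.031,-0.006,0,0,0,-20,0.4, 0.039,-0.009,0,0,0,-25.5,0.4, 0.046,-0.013,0,0,0,-30.5,0.4, 0.052,-0.017,0,0,0,-35.5,0.4, 0.058,-0.022,0,0,0,-40.5,0.4, 0.064,-0.027,0,0,0,-46,0.4, 0.069,-0.033,0,0,0,-51,0.4, 0.074,-0.039,0,0,0,-56,0.4, 0.078,-0.046,0,0,0,-61,0.4, 0.0815,-0.053,0,0,0,-66,0.4, 0.083,-0.0565,0,0,0,-68.5,0.4, 0.084,-0.060,0,0,0,-71,0.4, 0.084,-0.060,0,0,0,-71,0.4]'; python3 - <<'E'
from h import *
rows([])
p,d=capture('side')
overlay('side',p,scene(.5745,-.018,.062,1.57),(255,120,395,260),'pics/ov6.png',4)
p,d=capture('top')
overlay('top',p,scene(.5745,-.018,.062,1.57),(225,165,335,275),'pics/ov7.png')
E
```

```text
time_s: 6.2
position: [0.6466, -0.0714, 0.1574]
orientation: [[0.597, 0.802, 0.002], [0.802, -0.597, -0.0], [0.001, 0.002, -1.0]]
force: [-1.6, -1.7, 1.7]
finger_gap: 0.028
t 6.2 p [ 0.6466 -0.0714  0.1574] yaw 53.3 F [-1.6 -1.7  1.7] gap 0.028
```

View pics/ov6.png

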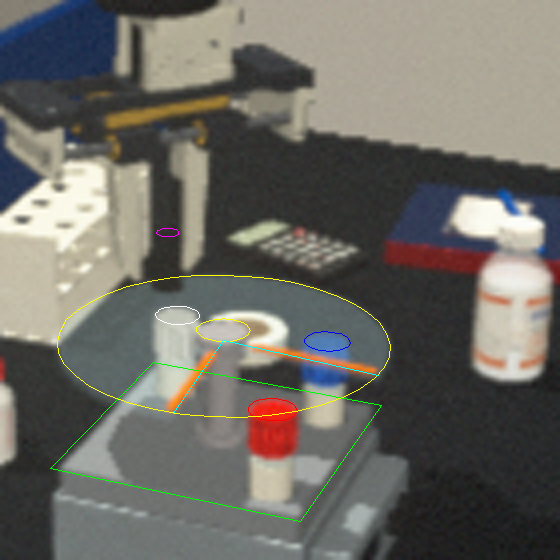

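View pics/ov7.png

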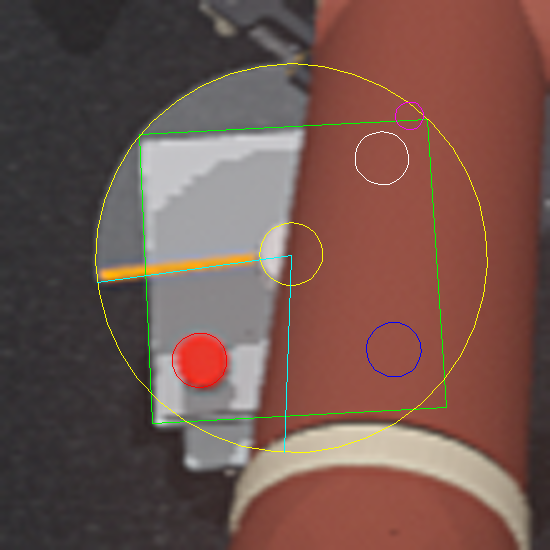

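The opening stands over the red tube: in the top view the cap at (200,360) lies midway between the strips, with the cover about 1–2° short. I'll back off, rise and go over the tube with the jaws radial.

```bash
python3 -m jog '[-0.006,0,0,0,0,0,0.4, -0.006,0,0,0,0,0,0.4, -0.006,0,-0.05,0,0,0,0.4, -0.006,0,-0.093,0,0,0,0.4, -0.006,0,-0.093,0,0,0,0.4]'; python3 - <<'E'
from h import *
rows([(.521,.0285,.25,-41.4),(.521,.0285,.18,-41.4),(.521,.0285,.103,-41.4)])
E
```

```text
time_s: 6.92
position: [0.6451, -0.0762, 0.2541]
orientation: [[0.597, 0.802, 0.01], [0.802, -0.597, -0.001], [0.005, 0.008, -1.0]]
force: [-0.9, 0.9, -0.5]
finger_gap: 0.0283
t 6.925 p [ 0.6451 -0.0762  0.2541] yaw 53.3 F [-0.9  0.9 -0.5] gap 0.0283
[0.0099, -0.1621, 0.0029] 94.7
[0.0095, -0.1626, 0.0729] 94.7
[0.0091, -0.1633, 0.1499] 94.7
```

```bash
python3 -m jog '[0.01,-0.162,0.003,0,0,94.7,0, 0.01,-0.162,0.003,0,0,94.7,0, 0.01,-0.162,0.003,0,0,94.7,0, 0.01,-0.162,0.003,0,0,94.7,0, 0.01,-0.162,0.003,0,0,94.7,0, 0.01,-0.162,0.003,0,0,94.7,0, 0.01,-0.162,0.003,0,0,94.7,0, 0.01,-0.162,0.003,0,0,94.7,0, 0.01,-0.162,0.003,0,0,94.7,0, 0.01,-0.162,0.003,0,0,94.7,0, 0.01,-0.162,0.003,0,0,94.7,0]'; python3 - <<'E'
from h import *
rows([(.521,.0285,.25,-41.4),(.521,.0285,.155,-41.4),(.521,.0285,.103,-41.4)])
p,d=capture('side')
overlay('side',p,scene(.5745,-.018,.062,1.55),(255,120,395,260),'pics/ov8.png',4)
for q in['red_tube_mid','cover_opening','cover_post']:
    print(q,[(np.round(x['point'],3).tolist(),round(x['score'],2)) for x in place_of(q,'side')[:2]])
E
```

```text
time_s: 8.3
position: [0.5182, 0.0289, 0.2461]
orientation: [[0.752, -0.659, -0.001], [-0.659, -0.752, -0.0], [-0.001, 0.001, -1.0]]
force: [-0.3, -0.2, -0.5]
finger_gap: 0.0464
t 8.3 p [0.5182 0.0289 0.2461] yaw -41.2 F [-0.3 -0.2 -0.5] gap 0.0464
[0.0024, -0.0016, -0.0039] 0.2
[0.0024, -0.0016, 0.0911] 0.2
[0.0025, -0.0017, 0.1431] 0.2
red_tube_mid [([0.517, 0.026, 0.067], 0.64)]
cover_opening [([0.523, 0.029, 0.146], 0.94)]
cover_post [([0.644, -0.077, 0.165], 0.77)]
```

View pics/ov8.png

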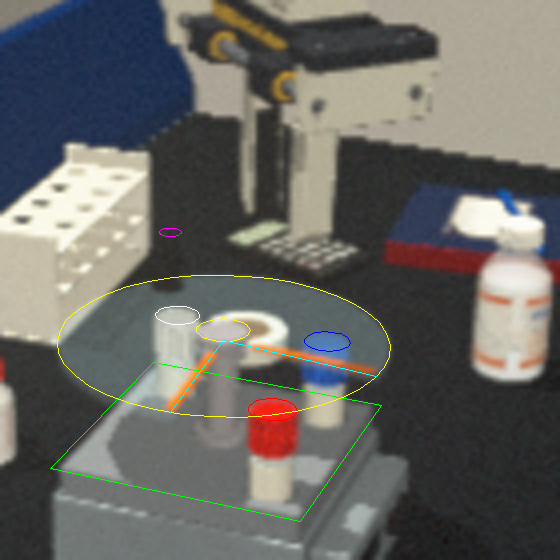

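```bash
python3 -m jog '[0.002,-0.001,0.04,0,0,0,0, 0.002,-0.001,0.08,0,0,0,0, 0.002,-0.001,0.10,0,0,0,0, 0.002,-0.001,0.12,0,0,0,0, 0.002,-0.001,0.14,0,0,0,0, 0.002,-0.001,0.14,0,0,0,0]'; python3 - <<'E'
from h import *
rows([(.521,.0285,.103,-41.4)])
p,d=capture('side')
overlay('side',p,[],(255,120,395,260),'pics/ov9.png',4)
E
```

```text
time_s: 9.25
position: [0.5196, 0.0281, 0.1056]
orientation: [[0.751, -0.661, -0.003], [-0.661, -0.751, -0.0], [-0.002, 0.002, -1.0]]
force: [-0.6, -0.2, 0.7]
finger_gap: 0.0467
t 9.25 p [0.5196 0.0281 0.1056] yaw -41.3 F [-0.6 -0.2  0.7] gap 0.0467
[0.0008, -0.0012, 0.0025] 0.1
```

View pics/ov9.png

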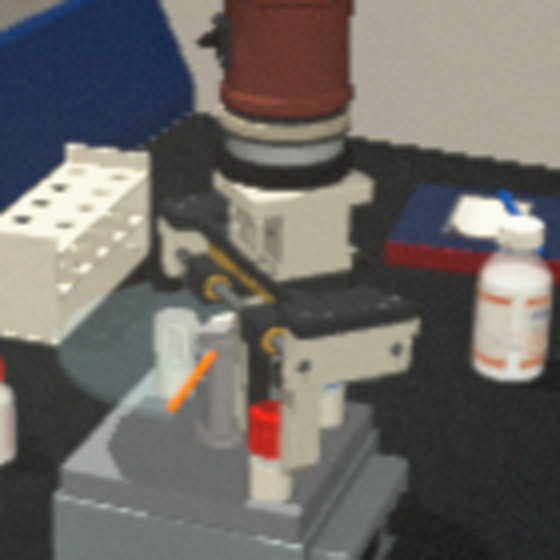

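The cap (crop (265,430)) is between the fingers, with nothing touched. Closing and lifting a little to check the grip.

```bash
python3 -m jog '[0,0,0,0,0,0,1, 0,0,0,0,0,0,1, 0,0,0,0,0,0,1, 0,0,0,0,0,0,1, 0,0,0,0,0,0,1, 0,0,0,0,0,0,1]'; python3 -c "
from h import *
rows([(.521,.0285,.103,-41.4)])"
```

```text
time_s: 10.05
position: [0.5212, 0.0282, 0.1073]
orientation: [[0.751, -0.661, 0.001], [-0.661, -0.751, 0.0], [0.001, -0.001, -1.0]]
force: [0.7, 0.7, 5.2]
finger_gap: 0.0265
t 10.05 p [0.5212 0.0282 0.1073] yaw -41.4 F [0.7 0.7 5.2] gap 0.0265
[-0.0003, -0.0001, 0.0043] 0.0
```

```bash
python3 -m jog '[0,0,-0.01,0,0,0,1, 0,0,-0.03,0,0,0,1, 0,0,-0.05,0,0,0,1, 0,0,-0.075,0,0,0,1, 0,0,-0.1,0,0,0,1, 0,0,-0.125,0,0,0,1, 0,0,-0.15,0,0,0,1, 0,0,-0.165,0,0,0,1, 0,0,-0.165,0,0,0,1]';  python3 - <<'E'
from h import *
rows([])
p,d=capture('side')
cv2.imwrite('pics/s10.png',p[:,:,::-1])
p,d=capture('top')
cv2.imwrite('pics/t10.png',p[:,:,::-1])
for n in('side','top'):
  for q in['red_tube_mid','beaker','cover_opening']:
    print(n,q,[(np.round(x['point'],3).tolist(),round(x['score'],2)) for x in place_of(q,n)[:2]])
E
```

```text
time_s: 11.18
position: [0.5209, 0.0281, 0.2723]
orientation: [[0.751, -0.661, 0.002], [-0.661, -0.751, 0.0], [0.001, -0.001, -1.0]]
force: [0.3, -0.5, -1.5]
finger_gap: 0.0263
t 11.175 p [0.5209 0.0281 0.2723] yaw -41.4 F [ 0.3 -0.5 -1.5] gap 0.0263
side red_tube_mid [([0.516, 0.026, 0.236], 0.71)]
side beaker [([0.463, 0.335, 0.001], 0.72), ([0.574, -0.018, -0.0], 0.66)]
side cover_opening [([0.521, 0.029, 0.142], 0.58)]
top red_tube_mid [([0.764, -0.063, -0.001], 0.27)]
top beaker [([0.463, 0.338, -0.001], 0.58)]
top cover_opening []
```

View pics/s10.png

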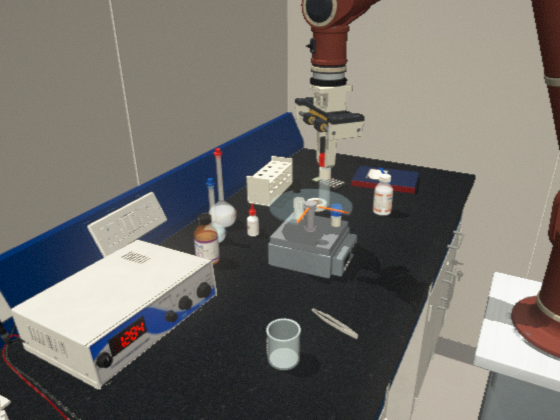

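View pics/t10.png

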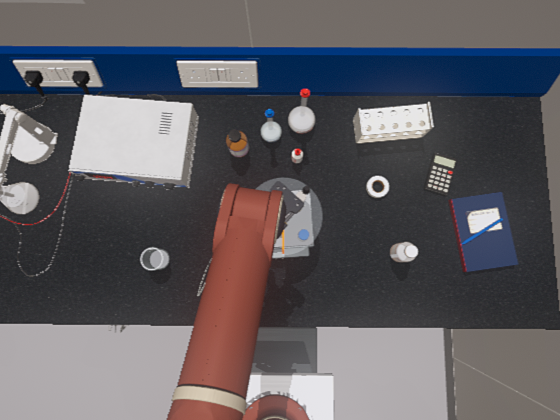

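The red tube hangs upright below the fingers at (325,170), clear of the cover. The beaker stands at (284,345). Moving above the beaker.

```bash
python3 - <<'E'
from h import *
rows([(.463,.3365,.27,-41.4)])
p,d=capture('side')
S=[(circ(.463,.3365,.072,.031),(0,255,255)),(circ(.463,.3365,.072,.027),(0,255,255)),(circ(.463,.3365,0,.03),(0,255,0))]
overlay('side',p,S,(240,300,330,390),'pics/b1.png',5)
p,d=capture('top')
overlay('top',p,S,(110,215,200,305),'pics/b2.png',5)
cv2.imwrite('pics/b12.png',np.hstack([cv2.imread('pics/b1.png'),cv2.imread('pics/b2.png')])[:, :800] if 0 else cv2.resize(np.hstack([cv2.imread('pics/b1.png'),cv2.imread('pics/b2.png')]),(800,400)))
E
```

```text
t 11.575 p [0.5204 0.0281 0.2711] yaw -41.4 F [ 0.9  0.3 -1.5] gap 0.0262
[-0.2468, -0.1936, 0.001] 0.0
```

View pics/b12.png

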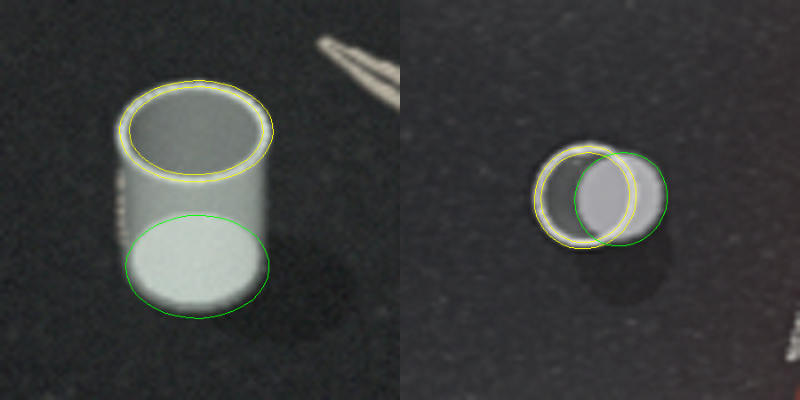

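The beaker estimate fits both views within 1–2 mm, so I'm moving over it.

```bash
python3 -m jog '[-0.04,-0.031,0,0,0,0,1, -0.08,-0.063,0,0,0,0,1, -0.12,-0.094,0,0,0,0,1, -0.16,-0.126,0,0,0,0,1, -0.19,-0.15,0,0,0,0,1, -0.22,-0.173,0,0,0,0,1, -0.24,-0.188,0,0,0,0,1, -0.247,-0.194,0,0,0,0,1, -0.247,-0.194,0,0,0,0,1, -0.247,-0.194,0,0,0,0,1]'; python3 - <<'E'
from h import *
rows([(.463,.3365,.27,-41.4)])
p,d=capture('side')
cv2.imwrite('pics/s11.png',p[:,:,::-1])
print([(np.round(x['point'],3).tolist(),round(x['score'],2)) for x in place_of('red_tube_mid','side')[:2]])
E
```

```text
time_s: 12.92
position: [0.4642, 0.3351, 0.2718]
orientation: [[0.749, -0.663, 0.0], [-0.663, -0.749, -0.001], [0.001, 0.0, -1.0]]
force: [0.6, 0.5, -1.6]
finger_gap: 0.0263
t 12.925 p [0.4642 0.3351 0.2718] yaw -41.5 F [ 0.6  0.5 -1.6] gap 0.0263
[-0.0018, -0.0003, 0.0018] -0.1
[([0.457, 0.334, 0.235], 0.78)]
```

View pics/s11.png

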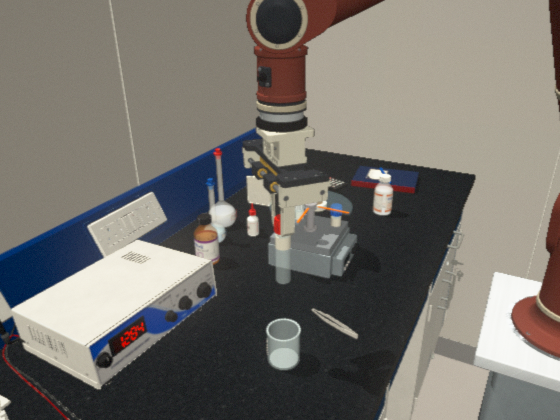

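The tube hangs vertically in line with the beaker, at column 283 against beaker centre 284. Lowering it to just above the inner floor.

```bash
python3 -m jog '[-0.001,0,0.04,0,0,0,1, -0.001,0,0.08,0,0,0,1, -0.001,0,0.11,0,0,0,1, -0.001,0,0.135,0,0,0,1, -0.001,0,0.15,0,0,0,1, -0.001,0,0.16,0,0,0,1, -0.001,0,0.166,0,0,0,1, -0.001,0,0.166,0,0,0,1, -0.001,0,0.166,0,0,0,1]'; python3 - <<'E'
from h import *
rows([])
p,d=capture('side')
overlay('side',p,[],(220,220,340,390),'pics/s12.png',3.5 and 3)
p,d=capture('top')
overlay('top',p,[],(110,215,200,305),'pics/t12.png',5)
E
```

```text
time_s: 14.15
position: [0.4631, 0.3379, 0.1063]
orientation: [[0.751, -0.661, 0.001], [-0.661, -0.751, 0.001], [0.0, -0.001, -1.0]]
force: [0.4, -0.7, -1.5]
finger_gap: 0.0266
t 14.15 p [0.4631 0.3379 0.1063] yaw -41.4 F [ 0.4 -0.7 -1.5] gap 0.0266
```

View pics/s12.png

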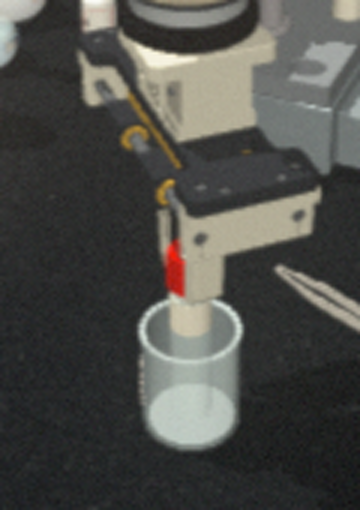

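The tube is inside the beaker near its centre and hasn't touched the floor yet. Lowering in small steps, watching the force.

```bash
python3 -m jog '[0,0,0.002,0,0,0,1, 0,0,0.004,0,0,0,1, 0,0,0.006,0,0,0,1, 0,0,0.006,0,0,0,1]'
```

```text
time_s: 14.75
position: [0.4626, 0.3376, 0.0995]
orientation: [[0.751, -0.661, -0.0], [-0.661, -0.751, -0.0], [-0.0, 0.0, -1.0]]
force: [0.2, 0.7, -0.2]
finger_gap: 0.0263
```

```bash
python3 -m jog '[0,0,0.001,0,0,0,1, 0,0,0.001,0,0,0,1]'
```

```text
time_s: 15.0
position: [0.4629, 0.3378, 0.0994]
orientation: [[0.751, -0.661, 0.0], [-0.661, -0.751, 0.001], [-0.0, -0.001, -1.0]]
force: [-2.1, 0.0, 5.4]
finger_gap: 0.0265
```

```bash
python3 -m jog '[0,0,0.001,0,0,0,1, 0,0,0.001,0,0,0,1]'
```

```text
time_s: 15.25
position: [0.4632, 0.338, 0.0993]
orientation: [[0.751, -0.661, 0.001], [-0.661, -0.751, 0.002], [-0.0, -0.002, -1.0]]
force: [-2.5, -0.7, 10.6]
finger_gap: 0.0269
```

Contact with the beaker floor: force is up to 10.6 N. I'll ease off a little, check, then let go.

```bash
python3 -m jog '[0,0,-0.0015,0,0,0,1, 0,0,-0.0015,0,0,0,1]'; python3 - <<'E'
from h import *
p,d=capture('side')
overlay('side',p,[],(220,220,340,390),'pics/s13.png',3)
E
```

```text
time_s: 15.5
position: [0.4628, 0.3378, 0.0994]
orientation: [[0.751, -0.661, 0.0], [-0.661, -0.751, 0.0], [0.0, -0.001, -1.0]]
force: [-1.1, 0.1, 3.7]
finger_gap: 0.0264
```

View pics/s13.png

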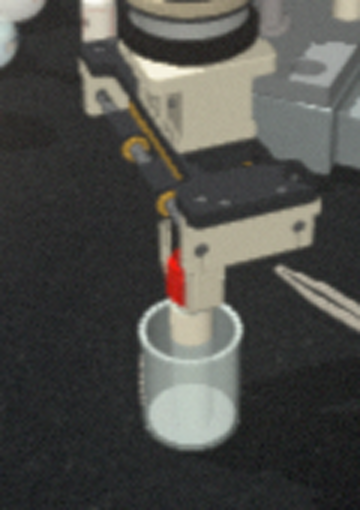

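The tube stands on the beaker floor with its foot near crop (190,425), at about 4 N. Releasing gently, then rising.

```bash
python3 -m jog '[0,0,0,0,0,0,0.3, 0,0,0,0,0,0,0.2, 0,0,0,0,0,0,0, 0,0,0,0,0,0,0, 0,0,0,0,0,0,0]'; python3 - <<'E'
from h import *
p,d=capture('side')
overlay('side',p,[],(220,220,340,390),'pics/s14.png',3)
E
```

```text
time_s: 16.18
position: [0.4626, 0.3376, 0.0991]
orientation: [[0.751, -0.661, -0.0], [-0.661, -0.751, -0.0], [0.0, 0.0, -1.0]]
force: [-0.1, -0.9, 0.0]
finger_gap: 0.0463
```

View pics/s14.png

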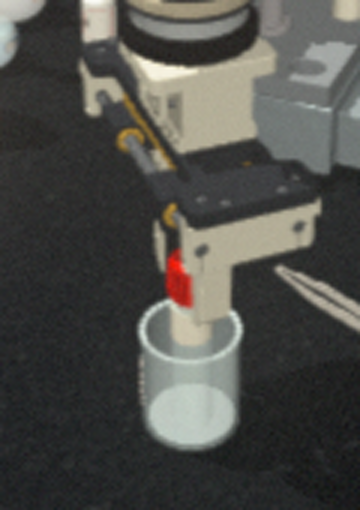

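The tube still stands upright between the open fingers. Rising clear.

```bash
python3 -m jog '[0,0,-0.015,0,0,0,0, 0,0,-0.035,0,0,0,0, 0,0,-0.06,0,0,0,0, 0,0,-0.1,0,0,0,0, 0,0,-0.15,0,0,0,0, 0,0,-0.15,0,0,0,0, 0,0,-0.15,0,0,0,0]'; python3 - <<'E'
from h import *
p,d=capture('side'); cv2.imwrite('pics/s15.png',p[:,:,::-1])
for q in['red_tube_mid','beaker','cover_opening','blue_tube_mid','white_tube_mid','buffer_bottle','dropper_bottle']:
    print(q,[(np.round(x['point'],3).tolist(),round(x['score'],2)) for x in place_of(q,'side')[:2]])
p,d=capture('top'); cv2.imwrite('pics/t15.png',p[:,:,::-1])
for q in['buffer_bottle','tape','dropper_bottle','beaker']:
    print(q,[(np.round(x['point'],3).tolist(),round(x['score'],2)) for x in place_of(q,'top')[:2]])
E
```

```text
time_s: 17.1
position: [0.4622, 0.3375, 0.2493]
orientation: [[0.751, -0.661, -0.0], [-0.661, -0.751, 0.0], [-0.0, 0.0, -1.0]]
force: [-0.2, -0.6, -1.5]
finger_gap: 0.0466
red_tube_mid [([0.458, 0.335, 0.061], 0.56)]
beaker [([0.465, 0.335, 0.0], 0.61)]
cover_opening [([0.524, 0.027, 0.142], 0.84), ([0.765, -0.054, 0.002], 0.58)]
blue_tube_mid [([0.523, -0.072, 0.072], 0.55)]
white_tube_mid []
buffer_bottle [([0.489, -0.357, -0.002], 0.98), ([0.524, 0.028, 0.144], 0.35)]
dropper_bottle [([0.769, -0.053, 0.005], 0.81), ([0.462, 0.336, -0.0], 0.6)]
buffer_bottle [([0.487, -0.35, 0.001], 0.97)]
tape [([0.68, -0.29, -0.004], 0.72)]
dropper_bottle [([0.765, -0.064, 0.003], 0.41)]
beaker [([0.462, 0.337, 0.001], 0.55)]
```

View pics/s15.png

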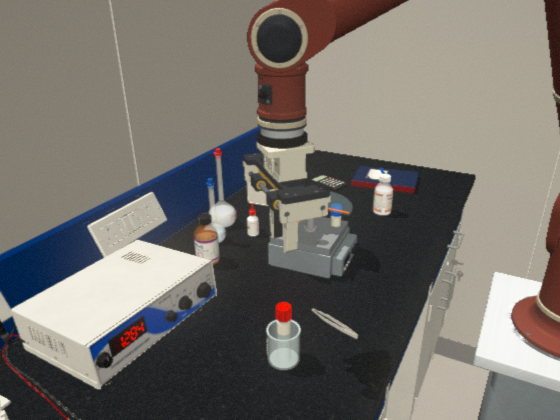

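View pics/t15.png

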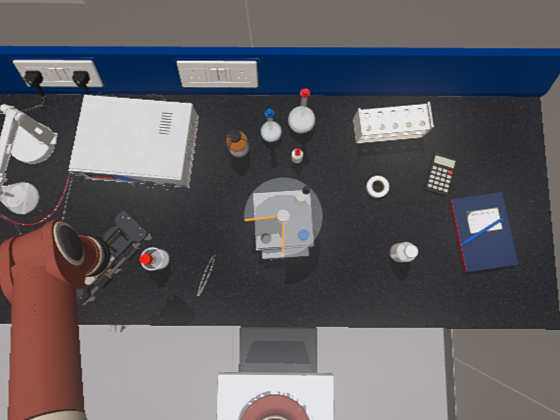

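The side view shows the red tube upright in the beaker at (284,340). In the top view, the blue and white tubes are in their wells at (303,235) and (300,197), the opening is over the empty well, and the bystanders haven't moved. Handing in.

```bash
python3 -c "
from cell import *
print(finish_job())"
```

```text
the job is handed in; nothing more can be done
None
```

The red-capped tube is standing upright in the glass beaker, and I handed the job in about 18 s into the 62 s allowed.

- **Cover:** I turned it by its post to about 1.55 rad, which put the opening over the red tube's well. The last overlay showed it 1–2° short of centre, so I left it there.
- **Tube:** I lifted it straight up through the opening and lowered it into the beaker until the force reading showed it on the floor. That force peaked at about 10.6 N. I eased back to about 4 N and then let go.
- **Last checks:** The final pictures show the beaker upright with the tube standing in it, and the blue and white tubes still in their wells. The bottles and the tape roll are within measurement error of where they started, and the gripper is clear of everything.
- **Checks that disagreed:** The network did not find the white tube in the last side view because the arm hid it, but it shows in the top picture. It also placed the red tube about 4 mm lower in x than my own fit, the same offset it showed while the tube was in its well.

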